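Clamp the silver heatsink in the bench quick clamp

TASK

Set the silver finned heatsink (not the black one) on the white bed of the bench clamp, between the two orange jaws and lengthwise from jaw to jaw. Then squeeze and fully release the clamp's orange trigger against its black handle, again and again, until the sliding jaw has pushed the heatsink against the fixed jaw and grips it firmly; let the trigger alone move the jaw, do not push the jaw by hand. Leave the clamp gripping and let go.

Things in the scene. Friction and masses are not known exactly. Their poses are not given: they have to be found in the camera images.
- sink_mid (a point): Centre of the loose silver (bare aluminium) heatsink with upright fins: 60 mm long (x), 36 wide (y), 44 high (z up), 0.1 to 0.2 kg. It stands on the desk, centre 22 mm up; grasp it across the 36 mm. Either way round will do. A black heatsink of the same size and a small transformer stand near it: not wanted.
- seat (a point): Place for the heatsink, in the middle of the bench clamp's white bed, on its surface 20 mm above the desk (bed 50 mm wide in y). x points along the clamp to the fixed orange jaw, whose face is at x = +40 mm (64 mm high); the sliding orange jaw's rubber pad face is at x = -56 mm plus the jaw value (60 mm high). z up.
- squeeze (a point): Squeeze point of the grip, 132 mm above the desk and 152 mm behind the seat; same axes. Back face of the fixed black handle (12 mm thick, top at 152 mm) at x = -11 mm; outer face of the orange trigger's round bar at x = +35 released, +15 squeezed; both 30 mm wide in y. Fingers closing along x about this point, from 75 mm or more apart, squeeze it fully. The black housing below is 86 mm high.
- trigger (a joint): Trigger angle in rad: 0 released, 0.36 fully squeezed (about 15 N at most). It springs back by itself. Each full squeeze drives the jaw on one tooth, 8 mm (the first 1 to 10 mm): 3 to 5 squeezes in all. To catch the next tooth let it back under 0.04; a squeeze short of 0.3 may gain nothing. Once the jaw grips, the trigger stops short.
- jaw (a joint): Advance of the sliding jaw in m: starts between 0.004 and 0.016, at most 0.06; stays where it is driven (9 N friction). Its rubber pad is sprung: 3 N at first touch, 7 N when pressed flat, 5 mm. With the heatsink against the fixed jaw the pad touches it at 0.036; firmly gripped from 0.037 to 0.041. More squeezes then do no harm.
Not all that is in view belongs to the job. What is shaped like the part that bears sink_mid but green or yellow is not meant.

How it is judged:
By the outcome, as a careful person would: the job done as asked, in the order asked, and still so for the second after the job is handed in, with the robot touching nothing.
It also fails if it takes over 72 s, if anything falls off the work surface, if the arm or the gripper's body presses on something with over 40 N, if the wrist force passes 120 N, or if a joint passes its speed limit or range.

ROBOT

A 6-joint arm with a two-finger parallel gripper is mounted at the origin on the work surface. World frame = base frame: x ahead of the robot, y to its left, z up, the work surface at z = 0. Lengths are in m, angles in degrees, forces in N, time in s.
With the tool pointing down it reaches from about 0.35 to 0.875 m from the base axis. Payload 4.2 kg.
Tool frame: the origin (TCP) lies midway between the tips of the shut fingers; the grasp point (between the pads) lies 19 mm behind it (hold_point_z is the z of the grasp point in the tool frame, in m); z points along the fingers, y is the direction in which the jaws open and shut (so a half turn about z gives the same grasp; the last joint's range is limited). The gripper opens to 87 mm and grips with 3 to 60 N. Pads are 19 mm wide; open, the fingers measure 117 mm over their backs; the gripper's body (75 mm by 190 mm) begins 51 mm behind the grasp point.
Start: joints at [-48.839, 22.042, 0.453, 0, -68.411, -14.817], TCP at [0.277, -0.56, 0.223] pointing down, gripper open.
Joint ranges: [-179.83, 179.83], [-69.29, 118.12], [-61.27, 80.66], [-181.25, 117.63], [-171.15, -9.14], [-177.46, 177.46]. Speed limits (degrees/s): [159.86, 159.86, 180, 180, 180, 180].

INTERFACE

Orientations are given as a 3x3 rotation matrix whose columns are the frame's x, y, z axes.
In Python, from station import * gives the robot as it stands. The module is installed in compiled form; this text tells all that it offers.
- The arm moves only by the tool jog_arm, never from a script. Its argument "moves" is a list of rows, each a list of 7 numbers: the closure, from -1 (fully open) to 1 (shut), then the shift along the tool's x, y, z in m, then the turn, a rotation vector about the tool's x, y, z in rad. In form: [[gripper, x, y, z, wx, wy, wz], ...]. A call has exactly 10 rows; each row is the pose to reach, as a shift and turn from the pose commanded when the call began, along the tool's axes at that moment; what a row does not reach only later rows make up. A row lasts 1/12 s, in which the tool goes at most 41.7 mm and 7.16 degrees, less where a joint would pass 70% of its speed; a pose out of reach is approached as far as the arm can. A call with a gripper value outside its range is refused whole. The fingers move at their own pace and stop on an object; the grip force is fixed at half the most. Time passes only in rows, so rows that repeat a pose let the fingers close, or fill a call up. It gives the time, the measured TCP pose, the force and the opening at its end, in the units of the state.
- sense(): the state, without advancing time (a new reading comes with each control period).
- capture(name): name is "side" or "top"; returns a dict with "frame" (400x640x3 uint8, red, green, blue), "fov_y" (degrees; the focal length in pixels is half the picture's height over the tangent of half this angle, whatever the lens; pixels are square), "cx", "cy" (the principal point, pixels), "k1" (the pictures are not rectified: a ray, as slopes to the right and down, at radius r is drawn at 1 + k1 r^2 times it, then the intrinsics apply), "world_from_camera" (4x4, takes a point from camera to world coordinates). Camera axes: x right, y down, z forward; pixel columns grow to the right and rows downward; lengths in m; the calibration is good to about 2 mm. A picture is of the moment at which its call begins. There is no depth.
- finish_job(): hands the job in, once; it reports no verdict.
The state is a dict: "time_s": time; "joints": joint angles; "joint_velocities": joint speeds; "effort": joint torques, N m; "tcp_pos": TCP position; "ee_rot": TCP orientation; "wrist_force": force on the tool from outside, world axes, zero at the start; "moment": the same for the moment, N m; "gripper_width": opening from 0.0 (shut) to 1.0 (fully open).
Only numpy, scipy, OpenCV 4.12 (cv2) and the standard library are available. Lean on these libraries where they do the work, as an engineer would, in place of code of your own. Each camera call takes 0.05 s, during which the arm holds its last target.

## Working session

There is one attempt and no reset: what is moved stays moved. The work goes in short steps, Python scripts to look and compute and a tool call to move; the robot and the scene stay as the last step left them, time stands still between calls to the robot, and variables do not carry over. Pictures are saved under pics/ and viewed, and the job is handed in when it is done.

Besides the shell and the picture viewer there is one more tool, called after "Emit:" as name(argument=value, ...), one argument or row to a line, values as JSON. jog_arm: Moves the arm, as the interface text tells. Its arguments: {"type":"object","properties":{"moves":{"type":"array"}},"required":["moves"]}

```bash
mkdir -p pics
python3 - <<'E'
from station import *
import cv2
for n in ("side","top"):
    c=capture(n); cv2.imwrite(f"pics/{n}0.png",c["frame"][:,:,::-1]); print(n,c["fov_y"],c["cx"],c["cy"],c["k1"],c["world_from_camera"])
print(sense())
E
```

```text
side 48.379739150755775 316.2411374808845 198.8127826232732 -0.10465773933251894 [[-0.9273463  -0.27747331  0.2510725   0.34035511]
 [-0.37416633  0.67800561 -0.63269894  0.45167427]
 [ 0.00532851 -0.68067389 -0.73256717  0.74506437]
 [ 0.          0.          0.          1.        ]]
top 48.5406531101444 316.1833450011586 207.99657966788544 -0.08593907774593644 [[ 0.02431946 -0.99665312  0.07804568  0.464551  ]
 [-0.99949667 -0.02583101 -0.01841667 -0.06378735]
 [ 0.02037103 -0.07755852 -0.99677966  1.02794187]
 [ 0.          0.          0.          1.        ]]
{'time_s': 0.1, 'joints': array([-4.88391080e+01,  2.20868923e+01,  3.87971318e-01, -2.48663948e-02,
       -6.84121110e+01, -1.48157926e+01]), 'joint_velocities': array([-0.01620362, -0.09105167,  0.11545247,  0.1283804 , -0.01198379,
       -0.01247162]), 'effort': array([ 1.61041844e-04, -3.91689241e+01,  1.87935126e+01,  4.23187315e+00,
        1.34535177e-02, -6.38292227e-05]), 'tcp_pos': array([ 0.27712667, -0.55959993,  0.22156699]), 'ee_rot': array([[-8.96208370e-01, -4.43632295e-01, -9.71615421e-04],
       [-4.43633346e-01,  8.96206717e-01,  1.72454211e-03],
       [ 1.05705695e-04,  1.97659007e-03, -9.99998041e-01]]), 'wrist_force': array([0.19737571, 0.59896337, 0.1047276 ]), 'moment': array([-0.02601573,  0.02491555,  0.06455121]), 'gripper_width': 1.0035952369843864}
```

View pics/side0.png

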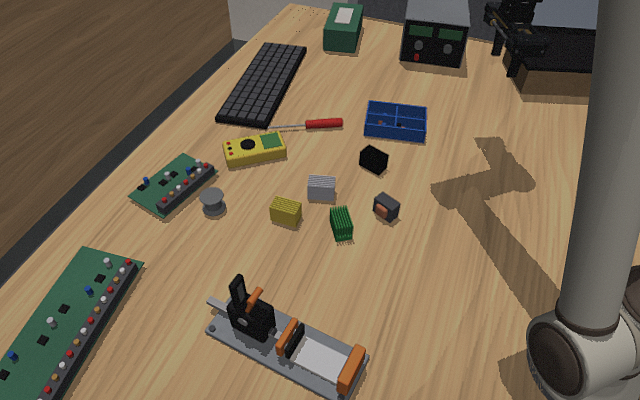

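View pics/top0.png

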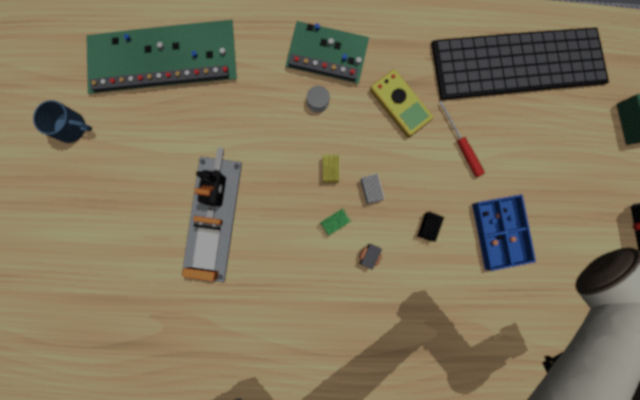

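The side view shows the silver sink near (321,188), the black one at (373,159) and the transformer at (386,207). The clamp runs from (210,305) to (365,380). The top view shows the silver sink at (372,189) and the clamp around (210,215), with the fixed jaw at (200,274), the sliding jaw at (207,222) and the grip at (210,188). Next I'll look at enlarged crops.

```bash
cat > h.py <<'E'
import numpy as np, cv2
from station import *
def cam(n):
    c=capture(n); h=c["frame"].shape[0]; f=h/2/np.tan(np.radians(c["fov_y"]/2))
    c["K"]=np.array([[f,0,c["cx"]],[0,f,c["cy"]],[0,0,1]]); c["D"]=np.array([c["k1"],0,0,0,0.]); c["bgr"]=np.ascontiguousarray(c["frame"][:,:,::-1]); return c
def ray(c,uv):
    p=cv2.undistortPointsIter(np.array([[uv]],float),c["K"],c["D"],None,None,(3,100,1e-10))[0,0]
    T=c["world_from_camera"]; return T[:3,3],T[:3,:3]@np.array([p[0],p[1],1.])
def plane(c,uv,z):
    o,d=ray(c,uv); return o+d*(z-o[2])/d[2]
def tri(c1,u1,c2,u2):
    o1,d1=ray(c1,u1);o2,d2=ray(c2,u2); s=np.linalg.lstsq(np.c_[d1,-d2],o2-o1,rcond=None)[0]
    a=o1+s[0]*d1;b=o2+s[1]*d2; return (a+b)/2,np.linalg.norm(a-b)
def proj(c,P):
    M=np.linalg.inv(c["world_from_camera"]); r,_=cv2.Rodrigues(M[:3,:3]); return cv2.projectPoints(np.atleast_2d(np.array(P,float)),r,M[:3,3],c["K"],c["D"])[0][:,0]
def crop(c,x0,y0,x1,y1,k,fn):
    cv2.imwrite(fn,cv2.resize(c["bgr"][y0:y1,x0:x1],None,fx=k,fy=k,interpolation=cv2.INTER_NEAREST))
E
python3 - <<'E'
from h import *
s=cam("side");t=cam("top")
np.savez if 0 else None
crop(t,165,140,265,290,4,"pics/tclamp.png")
crop(s,200,265,380,400,4,"pics/sclamp.png")
a=cv2.resize(t["bgr"][165:215,340:420],None,fx=7,fy=7,interpolation=0);b=cv2.resize(s["bgr"][165:215,290:370],None,fx=7,fy=7,interpolation=0)
cv2.putText
cv2.imwrite("pics/sink.png",cv2.resize(np.vstack([a,b]),None,fx=.85,fy=.85))
E
```

```text
(no output)
```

View pics/tclamp.png

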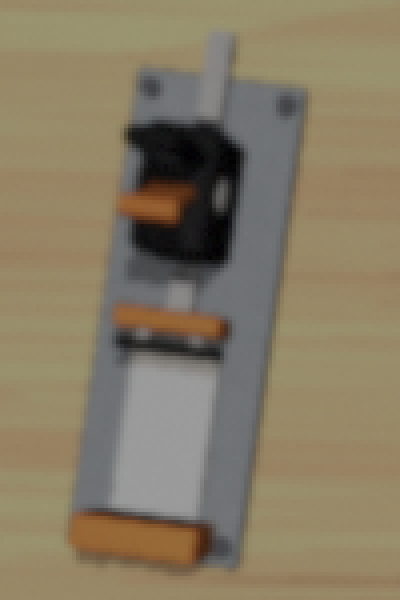

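View pics/sclamp.png

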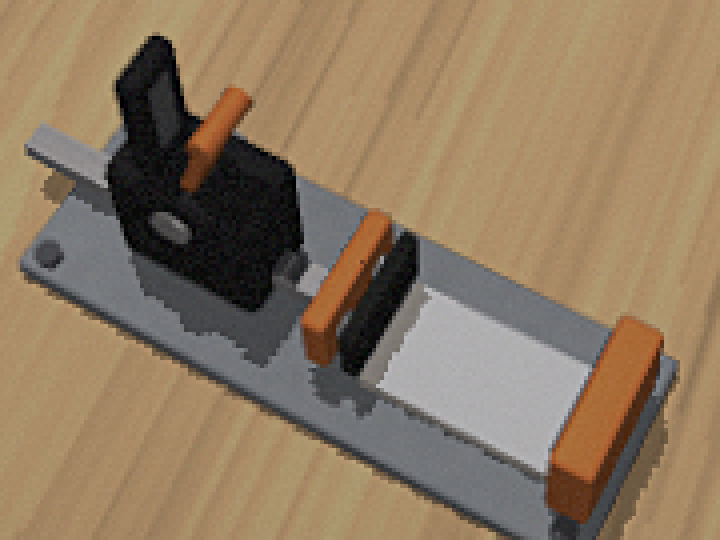

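View pics/sink.png

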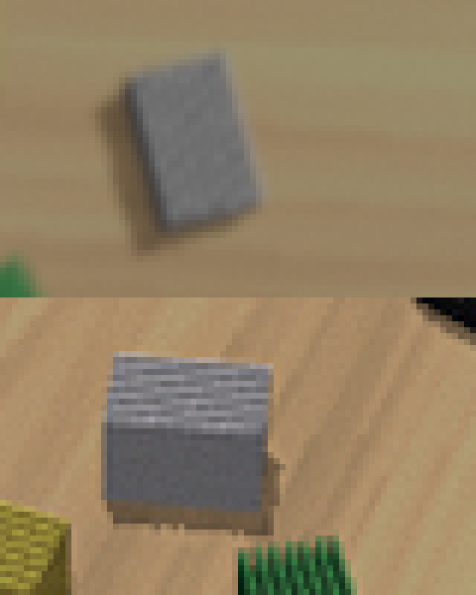

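Run:
```python
from h import *
np.set_printoptions(precision=4,suppress=True)
s=cam("side");t=cam("top")
T=lambda x,y:(165+x/4-.4,140+y/4-.4); S=lambda x,y:(200+x/4-.4,265+y/4-.4)
k=5.95
st=[(340+x/k-.4,165+y/k-.4) for x,y in [(130,85),(222,55),(262,205),(168,230)]]
ss=[(290+x/k-.4,165+(y-297.5)/k-.4) for x,y in [(113,355),(272,365),(267,432),(105,420)]]
for nm,c,q in (("top",t,st),("side",s,ss)):
    P=np.array([plane(c,u,.044) for u in q]); print(nm,P[:,:2].tolist(),"mean",P.mean(0),"edges",[round(float(np.linalg.norm(P[i]-P[i-1])),4) for i in range(4)])
# mask
hsv=cv2.cvtColor(t["bgr"],cv2.COLOR_BGR2HSV); m=((hsv[:,:,1]<45)&(hsv[:,:,2]>80)).astype(np.uint8); 
n,l,stt,ce=cv2.connectedComponentsWithStats(m); i=l[189,372]; print("mask",stt[i],ce[i]); pts=np.argwhere(l==i)[:,::-1].astype(np.float32)
W=np.array([plane(t,p,.044)[:2] for p in pts],np.float32); print(cv2.minAreaRect(W*1000))
for nm,a,b,z in [("fixjaw TL far",(75,512),None,0)]:pass
pairs={"fix in +y? top":((72,515),None)}
# triangulate: fixed jaw inner top corners; top img left=+y
for nm,a,b in [("fix inner L(+y)",(74,513),(632,318)),("fix inner R(-y)",(208,520),(555,466)),("fix outer R",(208,558),(592,482) if 0 else (590,478)),("slide back L",(116,308),(376,210)),("slide back R",(228,318),(306,318)),("trig end L",(120,205),(236,90)),("plate TL",(140,70),None),("plate TR",(305,90),(22,265)),("plate BR",(236,570),None)]:
    if b: print(nm,*tri(t,T(*a),s,S(*b)))
    else: print(nm,plane(t,T(*a),.01))
for z in [.02]:
  for nm,c,f,q in (("bed top",t,T,[(128,358),(216,360),(203,518),(112,508)]),("bed side",s,S,[(427,290),(592,368),(548,475),(378,390)])):
    print(nm,[plane(c,f(*u),z)[:2] for u in q])
```

```text
top [[0.6097394758404991, -0.18195451831040044], [0.6221858504791269, -0.21671171165470626], [0.565598299940487, -0.23257845477548622], [0.5552099129800818, -0.19714839053983246]] mean [ 0.5882 -0.2071  0.044 ] edges [0.0566, 0.0369, 0.0588, 0.0369]
side [[0.6250868226753041, -0.21767068738810957], [0.5671389737093651, -0.23553154200175963], [0.5565052048197549, -0.20142381949693966], [0.6144418910391366, -0.18443617969098247]] mean [ 0.5908 -0.2098  0.044 ] edges [0.0349, 0.0606, 0.0357, 0.0604]
mask [361 174  23  30 459] [372.61   188.1765]
((589.25537109375, -206.88803100585938), (60.59037399291992, 40.166141510009766), 15.708093643188477)
fix inner L(+y) [0.3967 0.1775 0.1493] 0.023236057192270867
fix inner R(-y) [ 0.4016  0.1574 -0.0592] 0.01806137509358489
fix outer R [ 0.3819  0.1568 -0.0565] 0.024288334150758848
slide back L [0.5008 0.1645 0.1323] 0.020691983593969464
slide back R [ 0.5261  0.1457 -0.0287] 0.02369107717638022
trig end L [0.5544 0.1561 0.1707] 0.009696607089269442
plate TL [0.656  0.1916 0.01  ]
plate TR [ 0.6956  0.1294 -0.1388] 0.04903767767594974
plate BR [0.3696 0.1241 0.01  ]
bed top [array([0.4883, 0.1883]), array([0.4885, 0.138 ]), array([0.3992, 0.142 ]), array([0.4033, 0.1939])]
bed side [array([0.482 , 0.1364]), array([0.4035, 0.1431]), array([0.4048, 0.1931]), array([0.4834, 0.186 ])]
```

Run:
```python
from h import *
np.set_printoptions(precision=4,suppress=True)
s=cam("side");t=cam("top")
T=lambda x,y:(165+x/4-.4,140+y/4-.4); S=lambda x,y:(200+x/4-.4,265+y/4-.4)
for nm,a,b in [("fix inner L(+y)",(74,513),(555,466)),("fix inner R(-y)",(208,520),(624,318)),("fix outer R",(208,556),(660,340)),("fix outer L",(72,548),(590,480)),("slide back L",(116,306),(306,318)),("slide back R",(228,316),(374,210)),("trig end L",(120,204),(195,150)),("handle top corner +y back",(126,128),(118,78)),("plate TR",(305,90),(125,125)),("plate TL",(140,70),(22,265)),("plate BR",(236,570),(677,362))]:
    print(nm,*tri(t,T(*a),s,S(*b)))
for z in (.004,.006,.008,.01): print(z,[plane(t,T(*a),z)[:2] for a in [(140,70),(305,90),(236,570)]],[plane(s,S(*a),z)[:2] for a in [(22,265),(677,362)]])
```

```text
fix inner L(+y) [0.4012 0.2038 0.0612] 0.0026729215630652463
fix inner R(-y) [0.398  0.1321 0.0523] 0.004695767603008517
fix outer R [0.3797 0.1329 0.0469] 0.0010705442067060658
fix outer L [0.3845 0.2041 0.063 ] 0.0017231440738852458
slide back L [0.5148 0.1851 0.0629] 0.0013599871572283842
slide back R [0.5114 0.1255 0.053 ] 0.001370633083172975
trig end L [0.564  0.1672 0.1358] 0.0014189433871441435
handle top corner +y back [0.5992 0.1604 0.1564] 0.000133682783043197
plate TR [ 0.6532  0.0992 -0.0104] 0.006362174511875402
plate TL [0.6555 0.1912 0.011 ] 0.0006675860438715194
plate BR [0.3705 0.1238 0.0125] 0.0013774960384966629
0.004 [array([0.6571, 0.1931]), array([0.6476, 0.0958]), array([0.369 , 0.1252])] [array([0.6582, 0.1886]), array([0.3715, 0.1201])]
0.006 [array([0.6567, 0.1926]), array([0.6472, 0.0954]), array([0.3692, 0.1248])] [array([0.6573, 0.1893]), array([0.3714, 0.121 ])]
0.008 [array([0.6564, 0.1921]), array([0.6469, 0.0951]), array([0.3694, 0.1245])] [array([0.6564, 0.19  ]), array([0.3714, 0.1219])]
0.01 [array([0.656 , 0.1916]), array([0.6465, 0.0948]), array([0.3696, 0.1241])] [array([0.6556, 0.1907]), array([0.3713, 0.1228])]
```

```bash
cat >> h.py <<'E'
from scipy.spatial.transform import Rotation as Ro
SINK=np.array([.5895,-.2085]); SY=106.5
CY=84.4; EX=np.array([-.9952,.0976]); SEAT=np.array([.4418,.1641])
def goal(p,yaw):
    s=sense(); R=s["ee_rot"]; a=np.radians(yaw); y=np.array([np.cos(a),np.sin(a),0]); z=np.array([0,0,-1.])
    G=np.c_[np.cross(y,z),y,z]
    print("t",round(s["time_s"],2),"tcp",s["tcp_pos"].round(4),"j",s["joints"].round(1),"F",s["wrist_force"].round(1),"w",round(s["gripper_width"],3))
    print("shift",(R.T@(np.array(p)-s["tcp_pos"])).round(4),"rot",Ro.from_matrix(R.T@G).as_rotvec().round(4))
E
python3 -c "
from h import *
goal([*SINK,.12],SY)"
```

```text
t 0.4 tcp [ 0.2773 -0.56    0.2224] j [-48.8  22.    0.4  -0.  -68.4 -14.8] F [ 1.1 -0.3 -0.5] w 1.002
shift [-0.4357  0.1765  0.1024] rot [ 0.0003 -0.      0.1717]
```

Emit:
jog_arm(
  moves=[
    [-1,-0.02,0.008,0.002,0,0,0.01],
    [-1,-0.05,0.02,0.005,0,0,0.03],
    [-1,-0.085,0.034,0.01,0,0,0.05],
    [-1,-0.12,0.049,0.014,0,0,0.07],
    [-1,-0.155,0.063,0.018,0,0,0.09],
    [-1,-0.19,0.077,0.022,0,0,0.11],
    [-1,-0.225,0.091,0.026,0,0,0.13],
    [-1,-0.26,0.105,0.03,0,0,0.15],
    [-1,-0.295,0.12,0.035,0,0,0.165],
    [-1,-0.33,0.134,0.04,0,0,0.172],
  ],
)

```text
time_s: 1.23
tcp_pos: [0.5146, -0.2919, 0.1827]
ee_rot: [[-0.959, -0.283, 0.001], [-0.283, 0.959, -0.0], [-0.001, -0.0, -1.0]]
wrist_force: [-0.8, -1.5, 0.6]
gripper_width: 0.999
```

```bash
python3 -c "
from h import *
goal([*SINK,.12],SY)"
```

```text
t 1.23 tcp [ 0.5146 -0.2919  0.1827] j [-13.9  20.6  -7.8   0.  -61.6 -59.6] F [-0.8 -1.5  0.6] w 0.999
shift [-0.0954  0.0588  0.0627] rot [-0.0003  0.0005 -0.0006]
```

Emit:
jog_arm(
  moves=[
    [-1,-0.02,0.012,0.012,0,0,0],
    [-1,-0.045,0.028,0.03,0,0,0],
    [-1,-0.07,0.043,0.046,0,0,0],
    [-1,-0.09,0.055,0.058,0,0,0],
    [-1,-0.0955,0.059,0.063,0,0,0],
    [-1,-0.0955,0.059,0.063,0,0,0],
    [-1,-0.0955,0.059,0.063,0,0,0],
    [-1,-0.0955,0.059,0.063,0,0,0],
    [-1,-0.0955,0.059,0.063,0,0,0],
    [-1,-0.0955,0.059,0.063,0,0,0],
  ],
)

```text
time_s: 2.07
tcp_pos: [0.5882, -0.2109, 0.1206]
ee_rot: [[-0.959, -0.282, 0.001], [-0.282, 0.959, -0.0], [-0.001, -0.001, -1.0]]
wrist_force: [0.2, 0.3, 0.2]
gripper_width: 1.0
```

```bash
python3 -c "
from h import *
goal([*SINK,.013],SY)
s=cam('side');t=cam('top')
a=cv2.resize(t['bgr'][140:240,310:430],None,fx=4,fy=4,interpolation=0);b=cv2.resize(s['bgr'][125:225,270:390],None,fx=4,fy=4,interpolation=0)
cv2.imwrite('pics/pre.png',np.vstack([a,b])[:,:][::1,::1][:800])
cv2.imwrite('pics/pre.png',cv2.resize(np.vstack([a,b]),None,fx=.74,fy=.74))
"
```

```text
t 2.07 tcp [ 0.5882 -0.2109  0.1206] j [ -4.9  26.8  -7.4   0.  -55.6 -68.7] F [0.2 0.3 0.2] w 1.0
shift [-0.0018  0.002   0.1076] rot [-0.0006  0.0014 -0.0017]
```

View pics/pre.png

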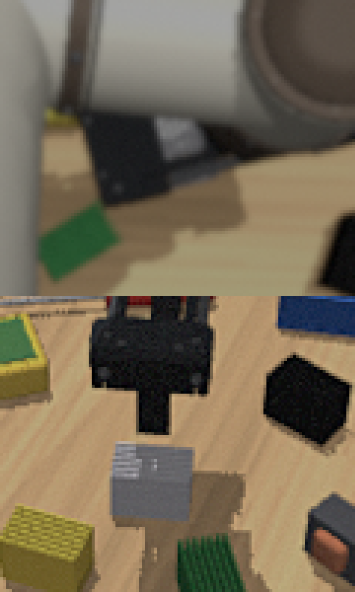

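The side view shows the near finger centred on the silver sink, so I'm descending to grasp it.

Emit:
jog_arm(
  moves=[
    [-1,-0.002,0.002,0.01,0,0,0],
    [-1,-0.002,0.002,0.03,0,0,0],
    [-1,-0.002,0.002,0.05,0,0,0],
    [-1,-0.002,0.002,0.07,0,0,0],
    [-1,-0.002,0.002,0.09,0,0,0],
    [-1,-0.002,0.002,0.1,0,0,0],
    [-1,-0.002,0.002,0.106,0,0,0],
    [-1,-0.002,0.002,0.106,0,0,0],
    [0,-0.002,0.002,0.106,0,0,0],
    [0.3,-0.002,0.002,0.106,0,0,0],
  ],
)

```text
time_s: 3.0
tcp_pos: [0.5908, -0.2075, 0.0147]
ee_rot: [[-0.959, -0.284, 0.002], [-0.284, 0.959, -0.0], [-0.002, -0.001, -1.0]]
wrist_force: [0.2, 0.2, 0.9]
gripper_width: 0.917
```

Emit:
jog_arm(
  moves=[
    [1,0,0,0,0,0,0],
    [1,0,0,0,0,0,0],
    [1,0,0,0,0,0,0],
    [1,0,0,0,0,0,0],
    [1,0,0,0,0,0,0],
    [1,0,0,0,0,0,0],
    [1,0,0,0,0,0,0],
    [1,0,0,-0.01,0,0,0],
    [1,0,0,-0.03,0,0,0],
    [1,0,0,-0.06,0,0,0],
  ],
)

```text
time_s: 3.83
tcp_pos: [0.5872, -0.2069, 0.0714]
ee_rot: [[-0.959, -0.283, -0.008], [-0.283, 0.959, 0.002], [0.007, 0.004, -1.0]]
wrist_force: [1.0, 0.3, -1.2]
gripper_width: 0.406
```

```bash
python3 -c "
from h import *
goal([*(SEAT+.004*EX),.15],CY)
s=cam('side')
crop(s,240,80,400,240,4,'pics/grasp.png')
"
```

```text
t 3.83 tcp [ 0.5872 -0.2069  0.0714] j [ -4.6  29.9 -10.2  -0.1 -50.3 -69. ] F [ 1.   0.3 -1.2] w 0.406
shift [ 0.0387  0.3987 -0.0769] rot [ 0.0023 -0.0074  0.3847]
```

View pics/grasp.png

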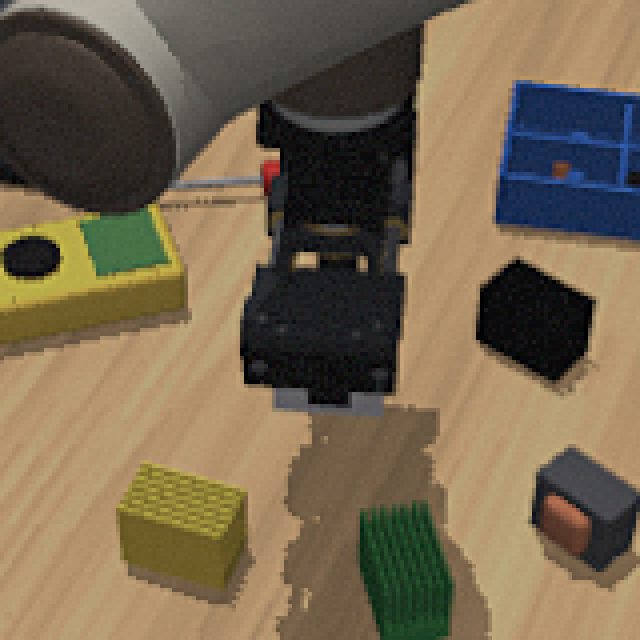

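The grip reads 35.3 mm against a true width of 36 mm, and the sink is lifted. Moving it over the clamp.

Emit:
jog_arm(
  moves=[
    [1,0,0,-0.02,0,0,0],
    [1,0.002,0.01,-0.04,0,0,0],
    [1,0.005,0.035,-0.06,0,0,0.04],
    [1,0.008,0.07,-0.075,0,0,0.08],
    [1,0.011,0.105,-0.077,0,0,0.12],
    [1,0.014,0.14,-0.077,0,0,0.16],
    [1,0.017,0.175,-0.077,0,0,0.2],
    [1,0.02,0.21,-0.077,0,0,0.24],
    [1,0.024,0.245,-0.077,0,0,0.28],
    [1,0.027,0.28,-0.077,0,0,0.31],
  ],
)

```text
time_s: 4.72
tcp_pos: [0.4832, 0.0547, 0.151]
ee_rot: [[-1.0, 0.024, 0.0], [0.024, 1.0, 0.0], [-0.0, 0.0, -1.0]]
wrist_force: [-0.2, 0.6, -1.5]
gripper_width: 0.412
```

```bash
python3 -c "
from h import *
goal([*(SEAT+.004*EX),.15],CY)
"
```

```text
t 4.72 tcp [0.4832 0.0547 0.151 ] j [  25.6   12.6  -24.5   -0.   -52.9 -117. ] F [-0.2  0.6 -1.5] w 0.412
shift [0.048  0.1086 0.0011] rot [0.0004 0.0002 0.0733]
```

Emit:
jog_arm(
  moves=[
    [1,0.012,0.027,0,0,0,0.02],
    [1,0.024,0.054,0,0,0,0.04],
    [1,0.036,0.08,0,0,0,0.06],
    [1,0.045,0.1,0,0,0,0.073],
    [1,0.048,0.108,0.001,0,0,0.073],
    [1,0.048,0.1085,0.001,0,0,0.073],
    [1,0.048,0.1085,0.01,0,0,0.073],
    [1,0.048,0.1085,0.02,0,0,0.073],
    [1,0.048,0.1085,0.03,0,0,0.073],
    [1,0.048,0.1085,0.03,0,0,0.073],
  ],
)

```text
time_s: 5.55
tcp_pos: [0.4376, 0.1608, 0.1182]
ee_rot: [[-0.995, 0.097, -0.004], [0.097, 0.995, -0.003], [0.004, -0.003, -1.0]]
wrist_force: [-0.3, 0.1, -1.8]
gripper_width: 0.414
```

```bash
python3 -c "
from h import *
goal([*(SEAT+.004*EX),.0345],CY)
s=cam('side');t=cam('top')
crop(s,200,240,380,390,4,'pics/over.png'); crop(t,150,130,280,290,4,'pics/overt.png')
# expected base point of sink (centre bottom) after descent in side
P=sense()['tcp_pos']; print(proj(s,[[P[0],P[1],.064],[*SEAT,.02]]))
"
```

```text
t 5.55 tcp [0.4376 0.1608 0.1182] j [ 4.020e+01  1.330e+01 -2.940e+01 -1.000e-01 -4.770e+01 -1.357e+02] F [-0.3  0.1 -1.8] w 0.414
shift [-0.0002  0.0039  0.0837] rot [-0.0033 -0.0042  0.0002]
[[324.59870265 347.92811474]
 [321.98412863 359.5307156 ]]
```

View pics/over.png

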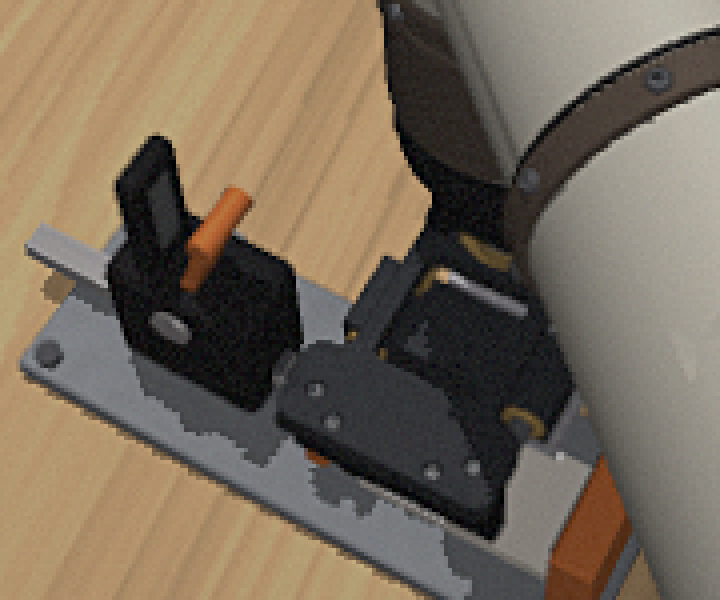

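View pics/overt.png

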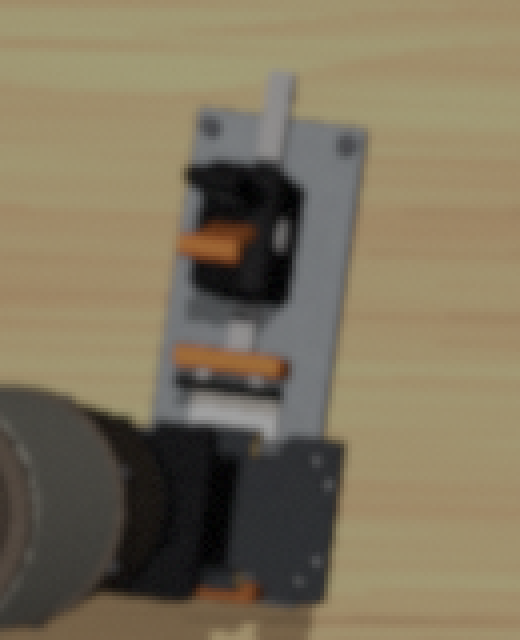

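Emit:
jog_arm(
  moves=[
    [1,-0.003,0.004,0.004,-0.003,-0.004,0],
    [1,-0.003,0.004,0.012,-0.003,-0.004,0],
    [1,-0.003,0.004,0.022,-0.003,-0.004,0],
    [1,-0.003,0.004,0.032,-0.003,-0.004,0],
    [1,-0.003,0.004,0.042,-0.003,-0.004,0],
    [1,-0.003,0.004,0.052,-0.003,-0.004,0],
    [1,-0.003,0.004,0.062,-0.003,-0.004,0],
    [1,-0.003,0.004,0.07,-0.003,-0.004,0],
    [1,-0.003,0.004,0.075,-0.003,-0.004,0],
    [1,-0.003,0.004,0.078,-0.003,-0.004,0],
  ],
)

```text
time_s: 6.48
tcp_pos: [0.4421, 0.1665, 0.0418]
ee_rot: [[-0.995, 0.095, 0.003], [0.095, 0.995, 0.002], [-0.003, 0.002, -1.0]]
wrist_force: [-0.7, -0.4, -1.8]
gripper_width: 0.415
```

```bash
python3 -c "
from h import *
goal([*(SEAT+.001*EX),.0345],CY)
s=cam('side');t=cam('top')
crop(s,200,240,380,390,4,'pics/low.png')
"
```

```text
t 6.48 tcp [0.4421 0.1665 0.0418] j [ 4.04e+01  2.03e+01 -3.39e+01  1.00e-01 -3.56e+01 -1.36e+02] F [-0.7 -0.4 -1.8] w 0.415
shift [ 0.0011 -0.0024  0.0073] rot [0.0023 0.0033 0.0025]
```

View pics/low.png

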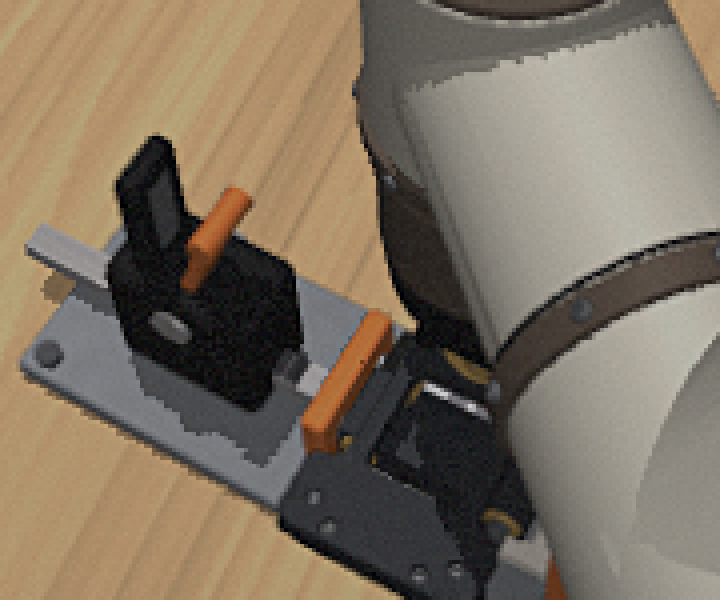

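Emit:
jog_arm(
  moves=[
    [1,0,-0.001,0.002,0,0,0],
    [1,0,-0.001,0.004,0,0,0],
    [1,0,-0.001,0.005,0,0,0],
    [1,0,-0.001,0.006,0,0,0],
    [1,0,-0.001,0.007,0,0,0],
    [1,0,-0.001,0.007,0,0,0],
    [1,0,-0.001,0.007,0,0,0],
    [1,0,-0.001,0.007,0,0,0],
    [1,0,-0.001,0.007,0,0,0],
    [1,0,-0.001,0.007,0,0,0],
  ],
)

```text
time_s: 7.42
tcp_pos: [0.4422, 0.1657, 0.0356]
ee_rot: [[-0.995, 0.095, 0.004], [0.095, 0.995, 0.003], [-0.004, 0.003, -1.0]]
wrist_force: [-0.6, 0.0, -1.9]
gripper_width: 0.409
```

Emit:
jog_arm(
  moves=[
    [1,0,0,0.0005,0,0,0],
    [1,0,0,0.001,0,0,0],
    [1,0,0,0.0015,0,0,0],
    [1,0,0,0.002,0,0,0],
    [1,0,0,0.002,0,0,0],
    [1,0,0,0.002,0,0,0],
    [1,0,0,0.002,0,0,0],
    [1,0,0,0.002,0,0,0],
    [1,0,0,0.002,0,0,0],
    [1,0,0,0.002,0,0,0],
  ],
)

```text
time_s: 8.25
tcp_pos: [0.4422, 0.1657, 0.0337]
ee_rot: [[-0.995, 0.095, 0.004], [0.095, 0.995, 0.003], [-0.004, 0.003, -1.0]]
wrist_force: [-0.7, -0.1, 2.8]
gripper_width: 0.409
```

Contact shows as a 4.7 N change in vertical force, at the expected height. Releasing.

Emit:
jog_arm(
  moves=[
    [-0.3,0,0,0,0,0,0],
    [-0.3,0,0,0,0,0,0],
    [-0.3,0,0,0,0,0,0],
    [-0.3,0,0,0,0,0,0],
    [-0.3,0,0,0,0,0,0],
    [-0.3,0,0,-0.01,0,0,0],
    [-0.3,0,0,-0.03,0,0,0],
    [-0.3,0,0,-0.06,0,0,0],
    [-0.3,0,0,-0.09,0,0,0],
    [-0.3,0,0,-0.12,0,0,0],
  ],
)

```text
time_s: 9.08
tcp_pos: [0.4413, 0.1651, 0.1547]
ee_rot: [[-0.995, 0.095, 0.004], [0.095, 0.995, 0.002], [-0.004, 0.003, -1.0]]
wrist_force: [0.5, 1.0, -0.7]
gripper_width: 0.648
```

Emit:
jog_arm(
  moves=[
    [-1,0,-0.01,-0.03,0,0,0],
    [-1,0,-0.03,-0.05,0,0,0],
    [-1,0,-0.05,-0.06,0,0,0],
    [-1,0,-0.08,-0.06,0,0,0],
    [-1,0,-0.11,-0.06,0,0,0],
    [-1,0,-0.14,-0.06,0,0,0],
    [-1,0,-0.17,-0.06,0,0,0],
    [-1,0,-0.2,-0.06,0,0,0],
    [-1,0,-0.2,-0.06,0,0,0],
    [-1,0,-0.2,-0.06,0,0,0],
  ],
)

```text
time_s: 9.92
tcp_pos: [0.422, -0.035, 0.2129]
ee_rot: [[-0.995, 0.098, 0.004], [0.098, 0.995, 0.003], [-0.004, 0.003, -1.0]]
wrist_force: [1.0, 0.2, -0.3]
gripper_width: 0.998
```

```bash
python3 -c "
from h import *
goal([*(SEAT-.152*EX),.21],174.4)
s=cam('side');t=cam('top')
crop(s,200,240,380,390,4,'pics/placed.png');crop(t,165,140,265,290,4,'pics/placedt.png')
"
```

```text
t 9.92 tcp [ 0.422  -0.035   0.2129] j [ 1.74e+01  2.30e+00 -2.69e+01 -1.00e-01 -6.06e+01 -1.13e+02] F [ 1.   0.2 -0.3] w 0.998
shift [-0.1521  0.2002  0.0042] rot [-7.0000e-04  5.7000e-03 -1.5714e+00]
```

View pics/placed.png

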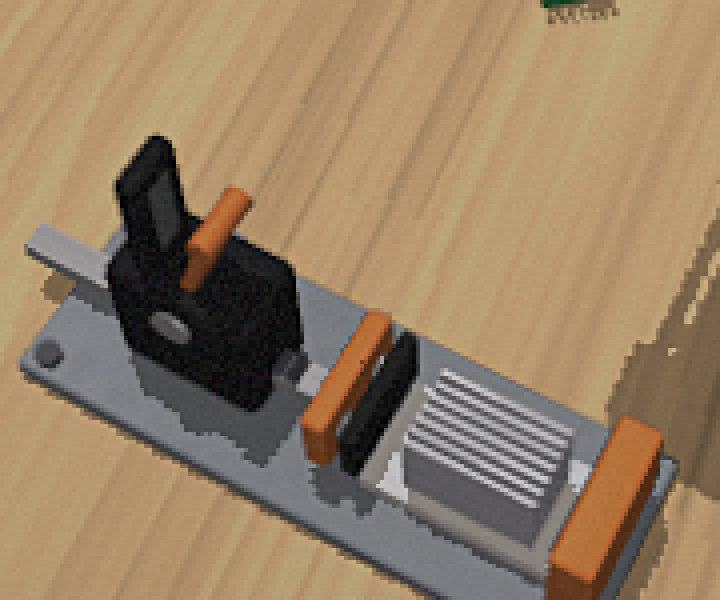

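View pics/placedt.png

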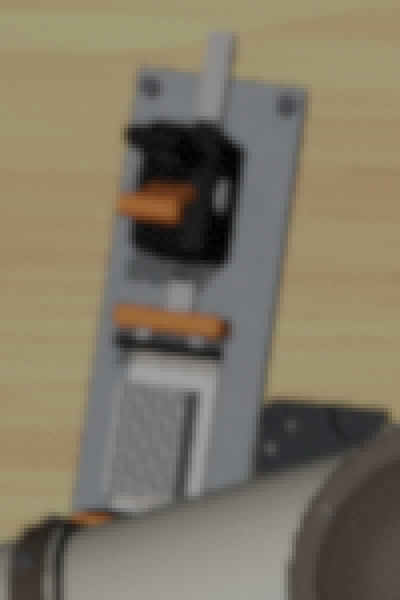

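```bash
python3 -c "
from h import *
s=cam('side');t=cam('top')
EY=np.array([-EX[1],EX[0]])
SQ=SEAT-.152*EX
pts=[[*(SQ+x*EX+y*EY),z] for x,y,z in [(-.011,-.015,.152),(-.011,.015,.152),(.001,-.015,.152),(.001,.015,.152),(.035,-.015,.132),(.035,.015,.132)]]
ims=[]
for c,(x0,y0,x1,y1) in ((s,(220,265,290,345)),(t,(185,160,245,210))):
    k=8; im=cv2.resize(c['bgr'][y0:y1,x0:x1],None,fx=k,fy=k,interpolation=2)
    im=cv2.convertScaleAbs(im,alpha=1.5,beta=30)
    for i,p in enumerate(proj(c,pts)):
        q=((p-[x0,y0]+.5)*k).astype(int); cv2.circle(im,tuple(int(v) for v in q),3,[(0,255,0),(255,255,0),(255,0,255)][i//2],-1)
    ims.append(im)
cv2.imwrite('pics/gs.png',cv2.resize(ims[0],None,fx=.9,fy=.9));cv2.imwrite('pics/gt.png',ims[1])
"
```

```text
(no output)
```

View pics/gs.png

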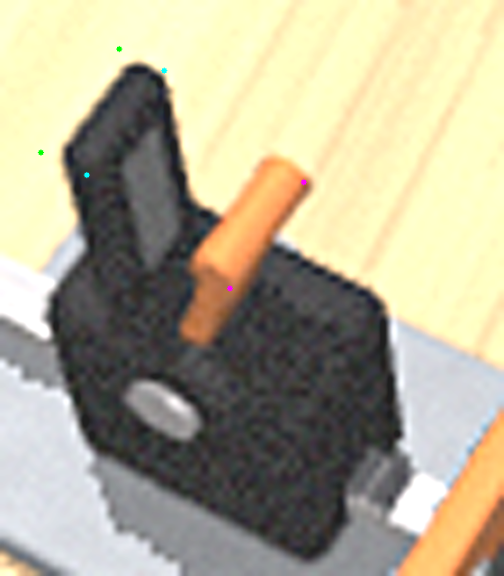

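View pics/gt.png

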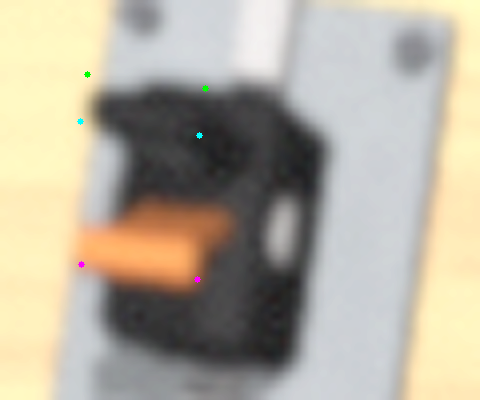

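Emit:
jog_arm(
  moves=[
    [-1,-0.01,0.012,0,0,0,-0.06],
    [-1,-0.025,0.032,0,0,0,-0.17],
    [-1,-0.04,0.052,0,0,0,-0.28],
    [-1,-0.055,0.072,0,0,0,-0.39],
    [-1,-0.07,0.092,0,0,0,-0.5],
    [-1,-0.085,0.112,0,0,0,-0.61],
    [-1,-0.1,0.132,0,0,0,-0.72],
    [-1,-0.115,0.152,0,0,0,-0.83],
    [-1,-0.13,0.172,0,0,0,-0.94],
    [-1,-0.145,0.19,0,0,0,-1.05],
  ],
)

```text
time_s: 10.95
tcp_pos: [0.5853, 0.1441, 0.2137]
ee_rot: [[-0.571, -0.821, 0.004], [-0.821, 0.571, 0.002], [-0.004, -0.002, -1.0]]
wrist_force: [1.0, -0.7, -0.0]
gripper_width: 0.997
```

```bash
python3 -c "
from h import *
goal([.592,.149,.21],174.4)
"
```

```text
t 10.95 tcp [0.5853 0.1441 0.2137] j [ 29.2  20.1  -3.8  -0.  -65.8 -64. ] F [ 1.  -0.7 -0. ] w 0.997
shift [-0.0078 -0.0027  0.0037] rot [-0.0028  0.0037 -0.5104]
```

Emit:
jog_arm(
  moves=[
    [-1,-0.002,-0.001,0,0,0,-0.1],
    [-1,-0.005,-0.002,0,0,0,-0.21],
    [-1,-0.008,-0.003,0,0,0,-0.32],
    [-1,-0.008,-0.003,0,0,0,-0.43],
    [-1,-0.008,-0.003,0,-0.003,0.004,-0.51],
    [-1,-0.008,-0.003,0,-0.003,0.004,-0.51],
    [-1,-0.008,-0.003,0,-0.003,0.004,-0.51],
    [-1,-0.008,-0.003,0,-0.003,0.004,-0.51],
    [-1,-0.008,-0.003,0,-0.003,0.004,-0.51],
    [-1,-0.008,-0.003,0,-0.003,0.004,-0.51],
  ],
)

```text
time_s: 11.78
tcp_pos: [0.5918, 0.1465, 0.2141]
ee_rot: [[-0.106, -0.994, 0.0], [-0.994, 0.106, 0.0], [-0.0, -0.0, -1.0]]
wrist_force: [1.0, -0.4, -0.2]
gripper_width: 1.0
```

```bash
python3 -c "
from h import *
goal([.592,.149,.113],174.4)
s=cam('side');t=cam('top')
crop(s,200,200,380,350,4,'pics/sq0.png');crop(t,165,110,305,260,4,'pics/sq0t.png')
"
```

```text
t 11.78 tcp [0.5918 0.1465 0.2141] j [ 29.1  20.9  -2.6   0.  -66.6 -35.2] F [ 1.  -0.4 -0.2] w 1.0
shift [-2.500e-03  1.000e-04  1.011e-01] rot [-0.0001  0.     -0.0088]
```

View pics/sq0.png

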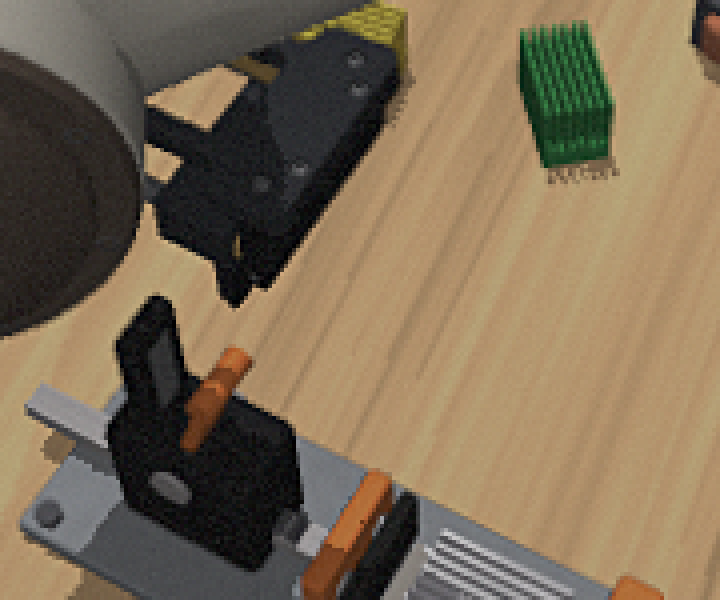

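Emit:
jog_arm(
  moves=[
    [-1,-0.002,0,0.005,0,0,-0.009],
    [-1,-0.0025,0,0.013,0,0,-0.009],
    [-1,-0.0025,0,0.021,0,0,-0.009],
    [-1,-0.0025,0,0.029,0,0,-0.009],
    [-1,-0.0025,0,0.037,0,0,-0.009],
    [-1,-0.0025,0,0.045,0,0,-0.009],
    [-1,-0.0025,0,0.053,0,0,-0.009],
    [-1,-0.0025,0,0.06,0,0,-0.009],
    [-1,-0.0025,0,0.065,0,0,-0.009],
    [-1,-0.0025,0,0.067,0,0,-0.009],
  ],
)

```text
time_s: 12.72
tcp_pos: [0.5917, 0.1486, 0.1459]
ee_rot: [[-0.097, -0.995, -0.001], [-0.995, 0.097, -0.001], [0.001, 0.001, -1.0]]
wrist_force: [-0.6, -0.9, 0.4]
gripper_width: 1.006
```

```bash
python3 -c "
from h import *
goal([.592,.149,.113],174.4)
s=cam('side');t=cam('top')
crop(s,200,230,380,380,4,'pics/sq1.png');crop(t,165,110,305,260,4,'pics/sq1t.png')
"
```

```text
t 12.72 tcp [0.5917 0.1486 0.1459] j [ 29.3  24.2  -7.8  -0.  -58.1 -34.8] F [-0.6 -0.9  0.4] w 1.006
shift [-0.0005 -0.0003  0.0329] rot [ 0.0014 -0.0008  0.0006]
```

View pics/sq1.png

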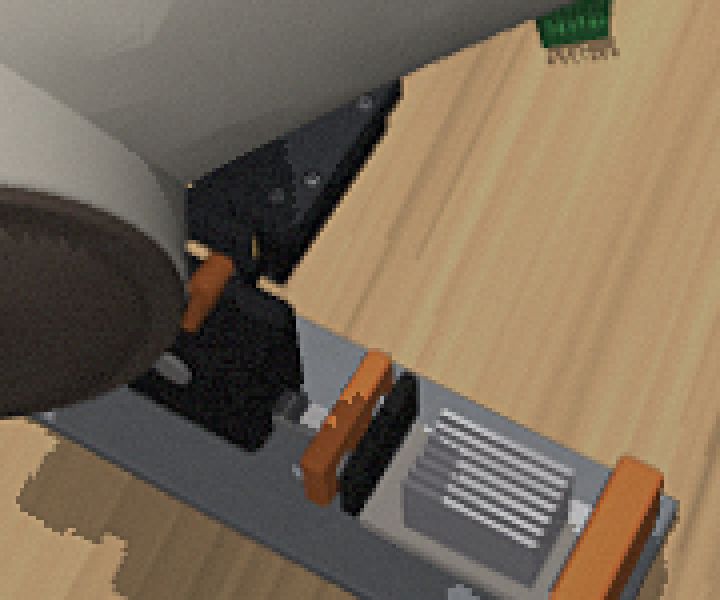

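View pics/sq1t.png

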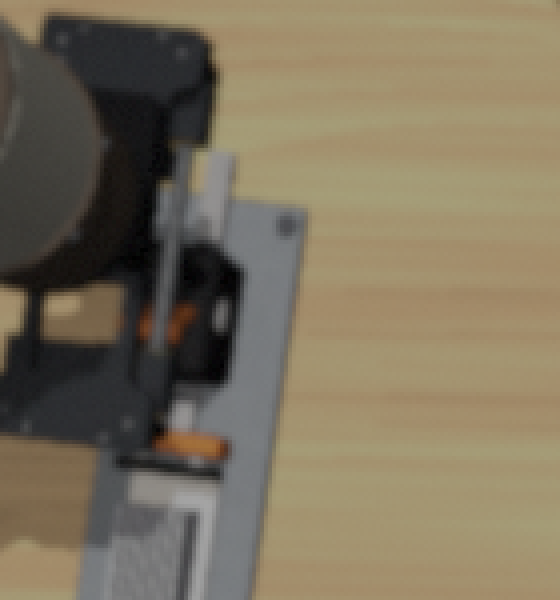

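Emit:
jog_arm(
  moves=[
    [-1,0,0,0.004,0,0,0],
    [-1,0,0,0.009,0,0,0],
    [-1,0,0,0.014,0,0,0],
    [-1,0,0,0.019,0,0,0],
    [-1,0,0,0.024,0,0,0],
    [-1,0,0,0.028,0,0,0],
    [-1,0,0,0.031,0,0,0],
    [-1,0,0,0.032,0,0,0],
    [-1,0,0,0.032,0,0,0],
    [-1,0,0,0.032,0,0,0],
  ],
)

```text
time_s: 13.65
tcp_pos: [0.5923, 0.1488, 0.1153]
ee_rot: [[-0.097, -0.995, 0.0], [-0.995, 0.097, -0.0], [-0.0, -0.0, -1.0]]
wrist_force: [-0.3, -0.3, 0.1]
gripper_width: 1.001
```

```bash
python3 -c "
from h import *
goal([.592,.149,.113],174.4)
s=cam('side');t=cam('top')
crop(s,200,230,380,380,4,'pics/sq2.png');crop(t,165,110,305,260,4,'pics/sq2t.png')
"
```

```text
t 13.65 tcp [0.5923 0.1488 0.1153] j [ 29.3  26.   -9.9   0.  -54.2 -34.8] F [-0.3 -0.3  0.1] w 1.001
shift [-0.0001  0.0003  0.0023] rot [-0.0004  0.      0.0009]
```

View pics/sq2.png

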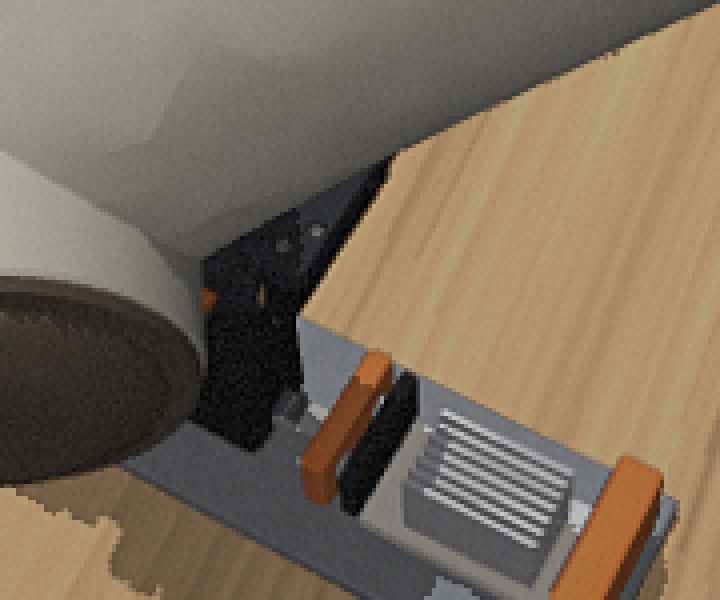

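View pics/sq2t.png

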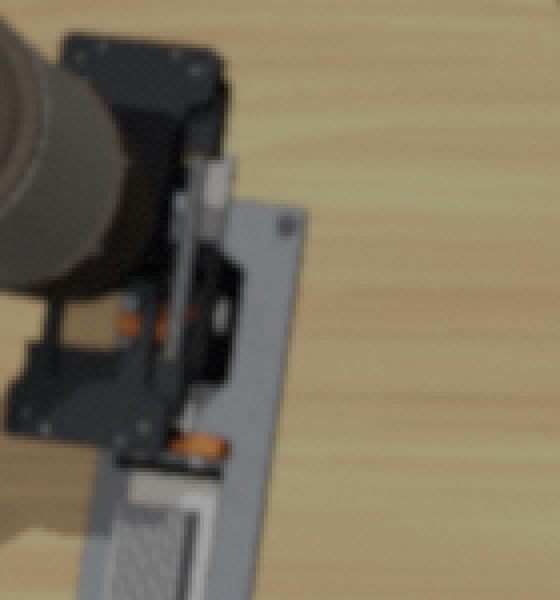

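The side view shows the fingers straddling the grip with no contact force. The sliding jaw pad, around (380,440) in the crop, and the sink are both visible. First squeeze.

Emit:
jog_arm(
  moves=[
    [0.2,0,0,0,0,0,0],
    [1,0,0,0,0,0,0],
    [1,0,0,0,0,0,0],
    [1,0,0,0,0,0,0],
    [1,0,0,0,0,0,0],
    [1,0,0,0,0,0,0],
    [1,0,0,0,0,0,0],
    [1,0,0,0,0,0,0],
    [1,0,0,0,0,0,0],
    [1,0,0,0,0,0,0],
  ],
)

```text
time_s: 14.58
tcp_pos: [0.5887, 0.1481, 0.1153]
ee_rot: [[-0.097, -0.995, -0.007], [-0.995, 0.097, -0.002], [0.003, 0.007, -1.0]]
wrist_force: [-9.1, 0.9, 7.7]
gripper_width: 0.328
```

```bash
python3 -c "
from h import *
goal([.592,.149,.113],174.4)
s=cam('side')
crop(s,200,230,380,380,4,'pics/q1.png')
"
```

```text
t 14.58 tcp [0.5887 0.1481 0.1153] j [ 29.3  25.8 -10.   -0.1 -54.6 -34.8] F [-9.1  0.9  7.7] w 0.328
shift [-0.0012 -0.0032  0.0022] rot [ 0.0068 -0.0028  0.0005]
```

View pics/q1.png

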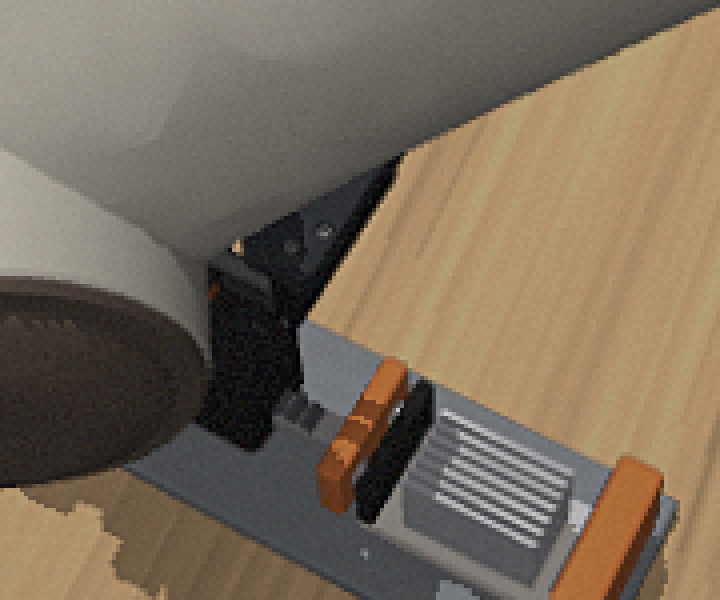

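Emit:
jog_arm(
  moves=[
    [1,0,0,0,0,0,0],
    [1,0,0,0,0,0,0],
    [1,0,-0.001,0,0,0,0],
    [1,0,-0.002,0,0,0,0],
    [1,0,-0.003,0,0,0,0],
    [1,0,-0.004,0,0,0,0],
    [1,0,-0.004,0,0,0,0],
    [1,0,-0.004,0,0,0,0],
    [1,0,-0.004,0,0,0,0],
    [1,0,-0.004,0,0,0,0],
  ],
)

```text
time_s: 15.47
tcp_pos: [0.5901, 0.148, 0.1154]
ee_rot: [[-0.097, -0.995, -0.012], [-0.995, 0.097, -0.002], [0.003, 0.012, -1.0]]
wrist_force: [-18.5, 2.9, 12.7]
gripper_width: 0.29
```

Emit:
jog_arm(
  moves=[
    [-1,0,0.001,0,0,0,0],
    [-1,0,0.001,0,0,0,0],
    [-1,0,0.001,0,0,0,0],
    [-1,0,0.001,0,0,0,0],
    [-1,0,0.001,0,0,0,0],
    [-1,0,0.001,0,0,0,0],
    [-1,0,0.001,0,0,0,0],
    [-1,0,0.001,0,0,0,0],
    [-1,0,0.001,0,0,0,0],
    [-1,0,0.001,0,0,0,0],
  ],
)

```text
time_s: 16.3
tcp_pos: [0.596, 0.1488, 0.1155]
ee_rot: [[-0.096, -0.995, 0.002], [-0.995, 0.096, 0.0], [-0.001, -0.002, -1.0]]
wrist_force: [-0.2, -0.3, -0.2]
gripper_width: 0.95
```

```bash
python3 -c "
from h import *
goal([.592,.149,.113],174.4)
s=cam('side')
crop(s,200,230,380,380,4,'pics/r1.png')
"
```

```text
t 16.3 tcp [0.596  0.1488 0.1155] j [ 29.1  26.2  -9.4   0.  -54.3 -34.7] F [-0.2 -0.3 -0.2] w 0.95
shift [0.0002 0.004  0.0025] rot [-0.0019  0.0006  0.0011]
```

View pics/r1.png

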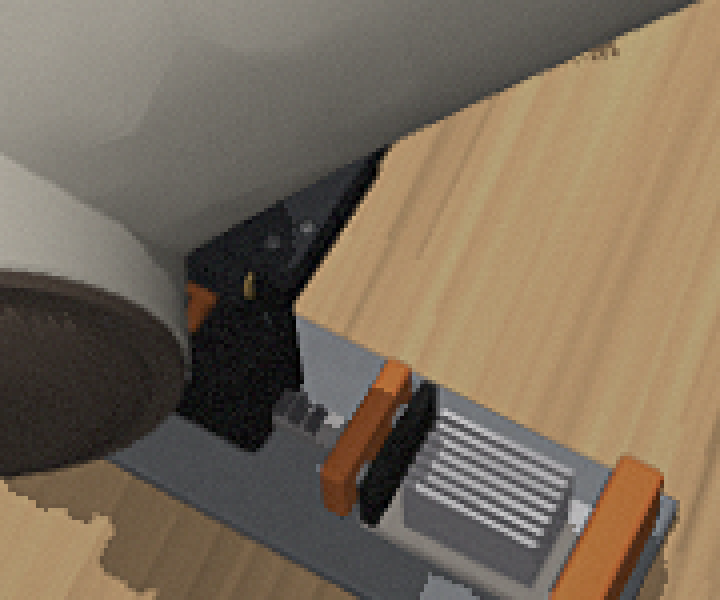

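Emit:
jog_arm(
  moves=[
    [1,0,0,0,0,0,0],
    [1,0,0,0,0,0,0],
    [1,0,0,0,0,0,0],
    [1,0,0,0,0,0,0],
    [1,0,0,0,0,0,0],
    [1,0,0,0,0,0,0],
    [1,0,0,0,0,0,0],
    [1,0,0,0,0,0,0],
    [1,0,0,0,0,0,0],
    [1,0,0,0,0,0,0],
  ],
)

```text
time_s: 17.18
tcp_pos: [0.5915, 0.1478, 0.1152]
ee_rot: [[-0.097, -0.995, -0.008], [-0.995, 0.097, -0.002], [0.003, 0.008, -1.0]]
wrist_force: [-19.2, 3.4, 13.2]
gripper_width: 0.325
```

Emit:
jog_arm(
  moves=[
    [1,0,0,0,0,0,0],
    [1,0,0,0,0,0,0],
    [1,0,0,0,0,0,0],
    [1,0,0,0,0,0,0],
    [1,0,0,0,0,0,0],
    [1,0,0,0,0,0,0],
    [1,0,0,0,0,0,0],
    [1,0,0,0,0,0,0],
    [1,0,0,0,0,0,0],
    [1,0,0,0,0,0,0],
  ],
)

```text
time_s: 18.02
tcp_pos: [0.5901, 0.1479, 0.1151]
ee_rot: [[-0.098, -0.995, -0.01], [-0.995, 0.098, -0.002], [0.003, 0.01, -1.0]]
wrist_force: [-14.0, 2.8, 9.2]
gripper_width: 0.289
```

```bash
python3 -c "
from h import *
goal([.592,.149,.113],174.4)
s=cam('side')
crop(s,200,230,380,380,4,'pics/q2.png')
"
```

```text
t 18.02 tcp [0.5901 0.1479 0.1151] j [ 29.2  26.1  -9.6  -0.2 -54.9 -34.7] F [-14.    2.8   9.2] w 0.289
shift [-0.0013 -0.0018  0.0021] rot [ 0.01   -0.0033 -0.0004]
```

View pics/q2.png

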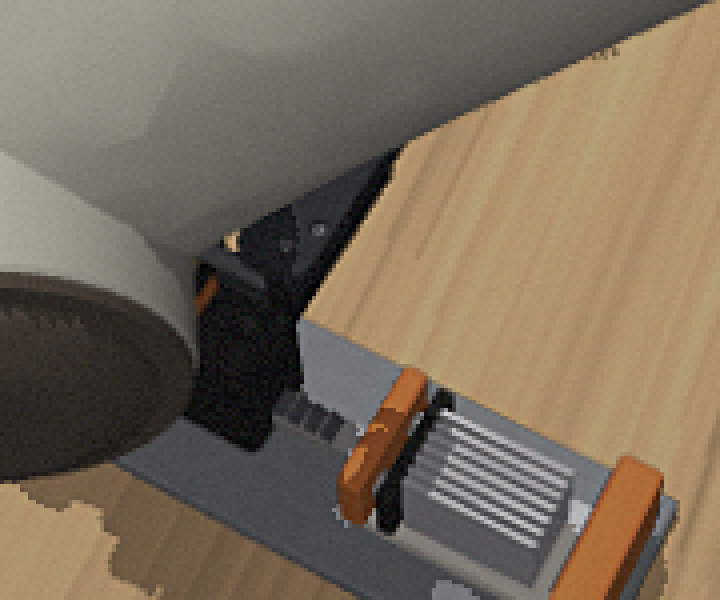

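The jaw has advanced another tooth and its pad now touches the sink. The full squeeze shows as width 0.289.

Emit:
jog_arm(
  moves=[
    [-1,0,0.002,0,0,0,0],
    [-1,0,0.002,0,0,0,0],
    [-1,0,0.002,0,0,0,0],
    [-1,0,0.002,0,0,0,0],
    [-1,0,0.002,0,0,0,0],
    [-1,0,0.002,0,0,0,0],
    [-1,0,0.002,0,0,0,0],
    [-1,0,0.002,0,0,0,0],
    [-1,0,0.002,0,0,0,0],
    [-1,0,0.002,0,0,0,0],
  ],
)

```text
time_s: 18.9
tcp_pos: [0.594, 0.149, 0.1156]
ee_rot: [[-0.097, -0.995, 0.002], [-0.995, 0.097, 0.0], [-0.001, -0.002, -1.0]]
wrist_force: [-0.3, 0.0, 0.4]
gripper_width: 0.948
```

Emit:
jog_arm(
  moves=[
    [1,0,0,0,0,0,0],
    [1,0,0,0,0,0,0],
    [1,0,0,0,0,0,0],
    [1,0,0,0,0,0,0],
    [1,0,0,0,0,0,0],
    [1,0,0,0,0,0,0],
    [1,0,0,0,0,0,0],
    [1,0,0,0,0,0,0],
    [1,0,0,0,0,0,0],
    [1,0,0,0,0,0,0],
  ],
)

```text
time_s: 19.73
tcp_pos: [0.5896, 0.1481, 0.1153]
ee_rot: [[-0.097, -0.995, -0.007], [-0.995, 0.097, -0.002], [0.003, 0.007, -1.0]]
wrist_force: [-10.4, 1.2, 8.0]
gripper_width: 0.326
```

Emit:
jog_arm(
  moves=[
    [1,0,0,0,0,0,0],
    [1,0,0,0,0,0,0],
    [1,0,0,0,0,0,0],
    [1,0,0,0,0,0,0],
    [1,0,0,0,0,0,0],
    [1,0,0,0,0,0,0],
    [1,0,0,0,0,0,0],
    [1,0,0,0,0,0,0],
    [1,0,0,0,0,0,0],
    [1,0,0,0,0,0,0],
  ],
)

```text
time_s: 20.57
tcp_pos: [0.5901, 0.148, 0.1153]
ee_rot: [[-0.097, -0.995, -0.006], [-0.995, 0.097, -0.002], [0.002, 0.006, -1.0]]
wrist_force: [-9.2, 0.0, 7.0]
gripper_width: 0.287
```

```bash
python3 -c "
from h import *
goal([.592,.149,.113],174.4)
s=cam('side')
crop(s,200,230,380,380,4,'pics/q3.png')
"
```

```text
t 20.57 tcp [0.5901 0.148  0.1153] j [ 29.3  25.9  -9.8  -0.1 -54.6 -34.8] F [-9.2  0.   7. ] w 0.287
shift [-0.0011 -0.0018  0.0023] rot [ 0.0059 -0.0024  0.0001]
```

View pics/q3.png

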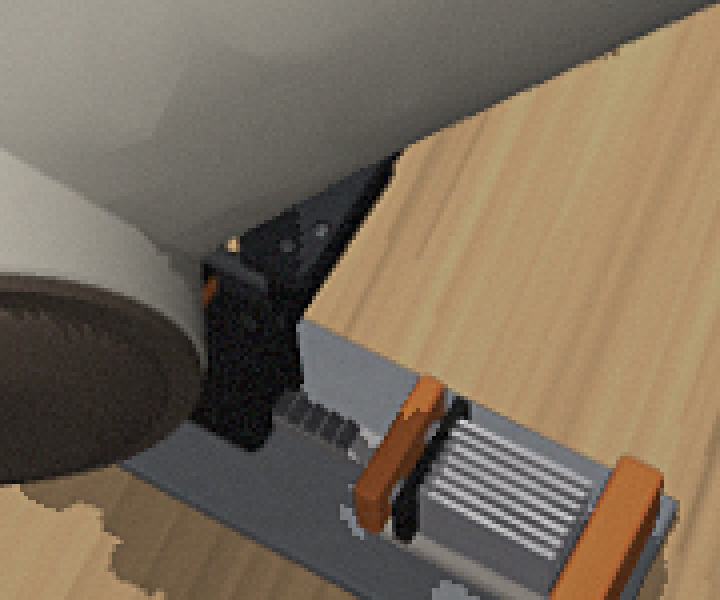

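The third squeeze has pushed the sink most of the way to the fixed jaw. I'll release and squeeze again.

Emit:
jog_arm(
  moves=[
    [-1,0,0,0,0,0,0],
    [-1,0,0,0,0,0,0],
    [-1,0,0,0,0,0,0],
    [-1,0,0,0,0,0,0],
    [-1,0,0,0,0,0,0],
    [-1,0,0,0,0,0,0],
    [-1,0,0,0,0,0,0],
    [-1,0,0,0,0,0,0],
    [-1,0,0,0,0,0,0],
    [-1,0,0,0,0,0,0],
  ],
)

```text
time_s: 21.45
tcp_pos: [0.594, 0.149, 0.1156]
ee_rot: [[-0.097, -0.995, 0.002], [-0.995, 0.097, 0.001], [-0.001, -0.002, -1.0]]
wrist_force: [-1.1, -0.1, -0.6]
gripper_width: 0.951
```

Emit:
jog_arm(
  moves=[
    [1,0,0,0,0,0,0],
    [1,0,0,0,0,0,0],
    [1,0,0,0,0,0,0],
    [1,0,0,0,0,0,0],
    [1,0,0,0,0,0,0],
    [1,0,0,0,0,0,0],
    [1,0,0,0,0,0,0],
    [1,0,0,0,0,0,0],
    [1,0,0,0,0,0,0],
    [1,0,0,0,0,0,0],
  ],
)

```text
time_s: 22.28
tcp_pos: [0.5893, 0.1481, 0.1153]
ee_rot: [[-0.097, -0.995, -0.008], [-0.995, 0.097, -0.002], [0.003, 0.008, -1.0]]
wrist_force: [-11.9, 1.4, 9.0]
gripper_width: 0.326
```

Emit:
jog_arm(
  moves=[
    [1,0,0,0,0,0,0],
    [1,0,0,0,0,0,0],
    [1,0,0,0,0,0,0],
    [1,0,0,0,0,0,0],
    [1,0,0,0,0,0,0],
    [1,0,0,0,0,0,0],
    [1,0,0,0,0,0,0],
    [1,0,0,0,0,0,0],
    [1,0,0,0,0,0,0],
    [1,0,0,0,0,0,0],
  ],
)

```text
time_s: 23.12
tcp_pos: [0.5901, 0.148, 0.1153]
ee_rot: [[-0.097, -0.995, -0.006], [-0.995, 0.097, -0.002], [0.002, 0.006, -1.0]]
wrist_force: [-9.8, 0.0, 8.0]
gripper_width: 0.288
```

```bash
python3 -c "
from h import *
goal([.592,.149,.113],174.4)
s=cam('side')
crop(s,200,230,380,380,4,'pics/q4.png')
"
```

```text
t 23.12 tcp [0.5901 0.148  0.1153] j [ 29.3  25.9  -9.8  -0.1 -54.6 -34.8] F [-9.8  0.   8. ] w 0.288
shift [-0.0012 -0.0018  0.0023] rot [ 0.0059 -0.0025  0.0002]
```

View pics/q4.png

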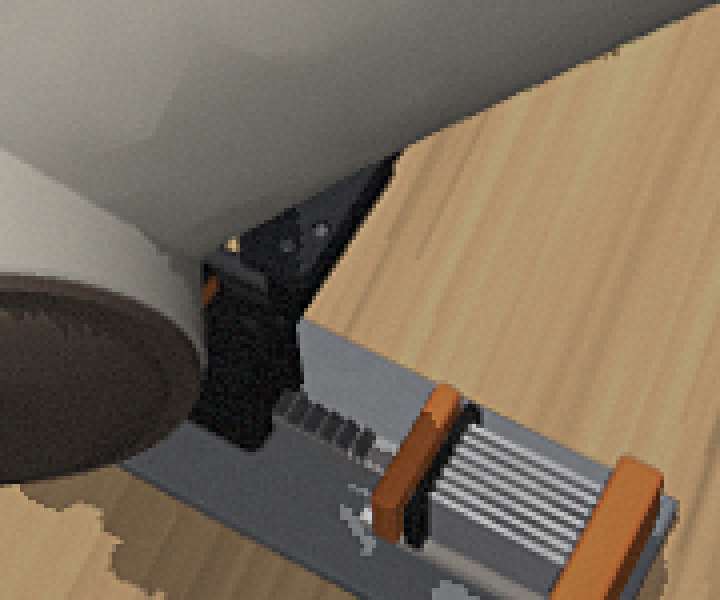

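Pad is now pressed back towards the jaw and the sink looks up against the fixed jaw. One more squeeze should stop short if it is gripped.

Emit:
jog_arm(
  moves=[
    [-1,0,0,0,0,0,0],
    [-1,0,0,0,0,0,0],
    [-1,0,0,0,0,0,0],
    [-1,0,0,0,0,0,0],
    [-1,0,0,0,0,0,0],
    [-1,0,0,0,0,0,0],
    [-1,0,0,0,0,0,0],
    [-1,0,0,0,0,0,0],
    [-1,0,0,0,0,0,0],
    [-1,0,0,0,0,0,0],
  ],
)

```text
time_s: 24.0
tcp_pos: [0.594, 0.149, 0.1156]
ee_rot: [[-0.097, -0.995, 0.002], [-0.995, 0.097, 0.001], [-0.001, -0.002, -1.0]]
wrist_force: [0.3, 0.4, 1.1]
gripper_width: 0.948
```

Emit:
jog_arm(
  moves=[
    [1,0,0,0,0,0,0],
    [1,0,0,0,0,0,0],
    [1,0,0,0,0,0,0],
    [1,0,0,0,0,0,0],
    [1,0,0,0,0,0,0],
    [1,0,0,0,0,0,0],
    [1,0,0,0,0,0,0],
    [1,0,0,0,0,0,0],
    [1,0,0,0,0,0,0],
    [1,0,0,0,0,0,0],
  ],
)

```text
time_s: 24.83
tcp_pos: [0.587, 0.1483, 0.1155]
ee_rot: [[-0.098, -0.995, -0.013], [-0.995, 0.098, -0.002], [0.004, 0.012, -1.0]]
wrist_force: [-17.5, 5.0, 14.0]
gripper_width: 0.362
```

Emit:
jog_arm(
  moves=[
    [1,0,0,0,0,0,0],
    [1,0,0,0,0,0,0],
    [1,0,0,0,0,0,0],
    [1,0,0,0,0,0,0],
    [1,0,0,0,0,0,0],
    [1,0,0,0,0,0,0],
    [1,0,0,0,0,0,0],
    [1,0,0,0,0,0,0],
    [1,0,0,0,0,0,0],
    [1,0,0,0,0,0,0],
  ],
)

```text
time_s: 25.67
tcp_pos: [0.5871, 0.1483, 0.1155]
ee_rot: [[-0.098, -0.995, -0.012], [-0.995, 0.098, -0.002], [0.004, 0.012, -1.0]]
wrist_force: [-17.5, 3.2, 13.5]
gripper_width: 0.355
```

```bash
python3 -c "
from h import *
goal([.592,.149,.113],174.4)
s=cam('side')
crop(s,200,230,380,380,4,'pics/q5.png')
"
```

```text
t 25.67 tcp [0.5871 0.1483 0.1155] j [ 29.4  25.8  -9.9  -0.3 -54.9 -34.8] F [-17.5   3.2  13.5] w 0.355
shift [-0.0012 -0.0048  0.0024] rot [ 0.012  -0.0036 -0.0003]
```

View pics/q5.png

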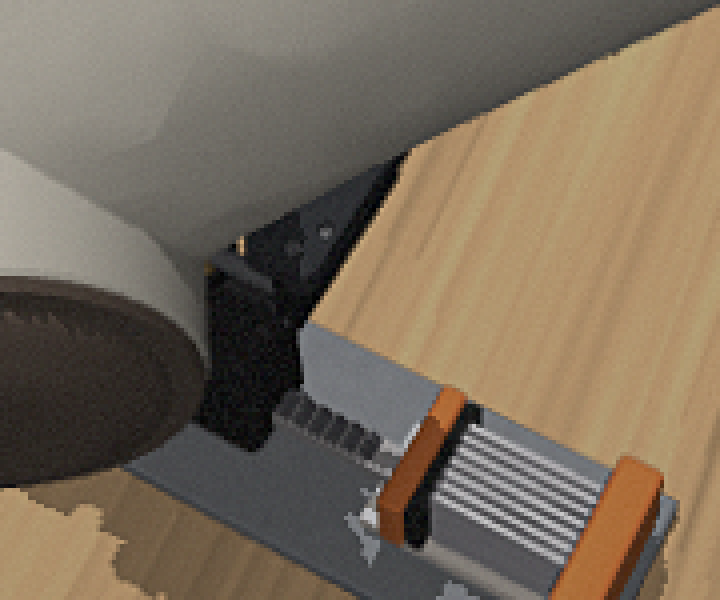

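The squeeze stopped short, at width 0.355 against 0.288 for a full one, so the clamp is gripping. I'll open fully and lift away.

Emit:
jog_arm(
  moves=[
    [-1,0,0,0,0,0,0],
    [-1,0,0,0,0,0,0],
    [-1,0,0,0,0,0,0],
    [-1,0,0,0,0,0,0],
    [-1,0,0,0,0,0,0],
    [-1,0,0,0,0,0,0],
    [-1,0,0,0,0,0,0],
    [-1,0,0,0,0,0,0],
    [-1,0,0,0,0,0,0],
    [-1,0,0,0,0,0,0],
  ],
)

```text
time_s: 26.55
tcp_pos: [0.5938, 0.1488, 0.1153]
ee_rot: [[-0.097, -0.995, 0.001], [-0.995, 0.097, 0.0], [-0.0, -0.001, -1.0]]
wrist_force: [0.3, -1.2, -0.9]
gripper_width: 0.975
```

Emit:
jog_arm(
  moves=[
    [-1,0,0,0,0,0,0],
    [-1,0,0,-0.005,0,0,0],
    [-1,0,0,-0.015,0,0,0],
    [-1,0,0,-0.03,0,0,0],
    [-1,0,0,-0.045,0,0,0],
    [-1,0,0,-0.06,0,0,0],
    [-1,0,0,-0.075,0,0,0],
    [-1,0,0,-0.09,0,0,0],
    [-1,0,0,-0.105,0,0,0],
    [-1,0,0,-0.11,0,0,0],
  ],
)

```text
time_s: 27.38
tcp_pos: [0.5946, 0.1491, 0.2291]
ee_rot: [[-0.096, -0.995, 0.006], [-0.995, 0.096, 0.002], [-0.003, -0.006, -1.0]]
wrist_force: [0.1, 0.2, 1.7]
gripper_width: 1.002
```

Emit:
jog_arm(
  moves=[
    [-1,0.01,0,0,0,0,0],
    [-1,0.03,0,0,0,0,0],
    [-1,0.06,0,0,0,0,0],
    [-1,0.09,0,0,0,0,0],
    [-1,0.12,0,0,0,0,0],
    [-1,0.15,0,0,0,0,0],
    [-1,0.18,0,0,0,0,0],
    [-1,0.2,0,0,0,0,0],
    [-1,0.2,0,0,0,0,0],
    [-1,0.2,0,0,0,0,0],
  ],
)

```text
time_s: 28.22
tcp_pos: [0.5729, -0.0518, 0.2244]
ee_rot: [[-0.099, -0.995, -0.001], [-0.995, 0.099, 0.0], [0.0, 0.001, -1.0]]
wrist_force: [0.0, 0.1, 0.2]
gripper_width: 0.999
```

```bash
python3 -c "
from h import *
goal([.592,.149,.113],174.4)
s=cam('side');t=cam('top')
crop(s,200,240,380,390,4,'pics/end.png');crop(t,165,140,265,290,4,'pics/endt.png')
"
```

```text
t 28.22 tcp [ 0.5729 -0.0518  0.2244] j [ 11.   17.2  -6.5  -0.  -66.4 -16.7] F [0.  0.1 0.2] w 0.999
shift [-0.2017  0.0008  0.1114] rot [ 0.0014 -0.0001 -0.0019]
```

View pics/end.png

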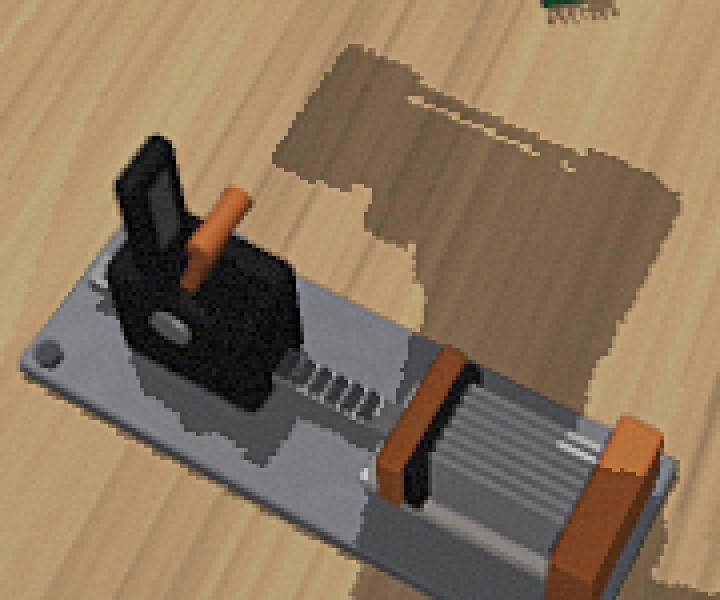

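View pics/endt.png

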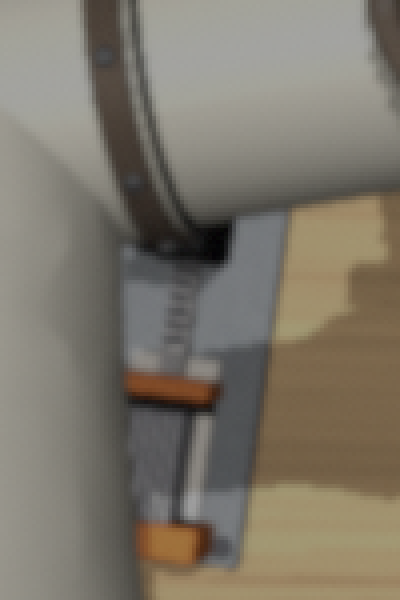

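The side view shows the sink held between the pad at (430,470) and the fixed jaw at (620,460), with the trigger released. The top view agrees, and the arm is clear. Handing in.

```bash
python3 -c "
from station import *
print(finish_job())"
```

```text
the job is handed in; nothing more can be done
None
```

The silver heatsink is on the clamp's white bed, lengthwise between the jaws and gripped firmly. The job is handed in at about 28 s of the 72 s allowed.

- **Placing:** I grasped the sink across its 36 mm width; the gripper read about 35.5 mm. I lowered it until the bed took about 5 N and let go. A picture then showed it upright, with a gap at both jaws.
- **Squeezing:** I squeezed and fully released the trigger five times. In the first squeeze the fingers stopped a little early. I shifted the hand 4 mm without letting go, and the squeeze then completed. Squeezes 1–4 closed fully, to about 25 mm between the fingers, and each one moved the jaw on.
- **Grip:** The fifth squeeze stopped short at about 31 mm, as expected once the jaw grips.
- **Last checks:** The final side picture shows the sink against the fixed jaw, the rubber pad pressed nearly flat and the trigger released. The top picture agrees, though the arm hides part of the clamp. The arm was clear of everything, with wrist force near 0 N. The highest wrist force I read was about 23 N, during squeezing.

**Not confirmed:** I did not measure the final jaw value. The grip is judged from the fifth squeeze stopping short and from the pictures. When I compared my squeeze point with the pictures, the top of the handle looked 4–6 mm off from the given dimensions, while the trigger bar matched. This did not affect the squeezes.

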